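# Bar the order card and hold the spring clip open around its edge

### The arm

A 7-joint arm with a two-finger parallel gripper is mounted at the origin on the work surface. World frame = base frame: x ahead of the robot, y to its left, z up, the work surface at z = 0. Lengths are in m, angles in degrees, forces in N, time in s.
With the tool pointing down it reaches from about 0.425 to 0.875 m from the base axis. Payload 4.7 kg.
Tool frame: the origin (TCP) lies midway between the tips of the shut fingers; the grasp point (between the pads) lies env.grip_point_offset behind it (env.grip_point_offset is the distance from the TCP to the grasp point, in m); z points along the fingers, y is the line along which they close (so a half turn about z gives the same grasp; the last joint's range is limited). The gripper opens to 87 mm and grips with 3 to 60 N. Pads are 19 mm wide; open, the fingers measure 117 mm over their backs; the gripper's body (75 mm by 190 mm) begins 51 mm behind the grasp point.
Start: joints at [-75.682, 18.392, -4.016, 83.108, 1.295, 78.541, -3.26], TCP at [0.152, 0.632, 0.223] pointing down, gripper open.
Joint ranges: [-163.93, 163.93], [-17.29, 119.83], [-79.2, 71.16], [3.27, 140.29], [-89.18, 269.18], [5.43, 117.66], [-154.24, 154.24]. Speed limits (degrees/s): [147.25, 147.25, 180, 180, 180, 180, 180].

### API

Orientations are given as [roll, pitch, yaw] about the fixed x, y, z axes, in that order (R = Rz(yaw) Ry(pitch) Rx(roll)).
In Python, from cell import env gives the robot as it stands.
- The arm moves only by the shell command python3 -m creep 'ROWS' [FORCE]. ROWS is a JSON object of lists of equal length, an entry for each row: "translation": the shift along the tool's x, y, z in units of 0.08 m (1.0 is 0.08 m), a list of three; "turn": the turn, a rotation vector about the tool's x, y, z in units of 180 degrees (1.0 is 180 degrees), a list of three; "grip": the opening, from 0 (shut) to 1 (fully open). In form: {"translation": [[x, y, z], ...], "turn": [[ax, ay, az], ...], "grip": [grip, ...]}. A call has 1 to 5 rows; each row shifts and turns the commanded pose from where the row before left it, along the tool's axes as they then stand; what a row does not reach is not made up. A row lasts 1/8 s, in which the tool goes at most 62.5 mm and 10.7 degrees, less where a joint would pass 70% of its speed; a pose out of reach is approached as far as the arm can. A call with a number of a shift or a turn outside -1 to 1 is refused whole. A call with a gripper value outside its range is refused whole. The fingers move at their own pace and stop on an object; FORCE is the grip in N (left out, the last holds). Time passes only in rows, so rows that do not move let the fingers close. It gives the time, the measured TCP pose, the force, the opening and the grip force at its end, in the units of the state.
- env.get_obs(): the state, without advancing time (a new reading comes with each control period).
- env.read_camera(name): name is "side" or "top"; returns a dict with "frame" (480x640x3 uint8, red, green, blue), "z_map" (480x640 float32, m along the optical axis (not along the pixel's ray), 0 where there is no reading), "K" (3x3 intrinsics, pixels), "rvec" (rotation vector, rad) and "tvec" (3), from world to camera coordinates, as OpenCV has them. Camera axes: x right, y down, z forward; pixel columns grow to the right and rows downward; lengths in m; the calibration is good to about 2 mm. A picture is of the moment at which its call begins.
- env.sign_off(): hands the job in; it is judged then, once.
The state is a dict: "time_s": time; "qpos": joint angles; "joint_velocities": joint speeds; "effort": joint torques, N m; "tool_pos": TCP position; "tool_rot": TCP orientation; "force": force on the tool from outside, world axes, zero at the start; "wrist_torque": the same for the moment, N m; "grip_width": finger opening in m; "grasp_force": force on a finger pad.
Only numpy, scipy, OpenCV 4.12 (cv2) and the standard library are available. Lean on these libraries where they do the work, as an engineer would, in place of code of your own. Each camera call takes 0.05 s, during which the arm holds its last target. There are 200 camera calls.

### The job

First lay the pale wooden bar across the two forked posts of the card stand, resting centred in both saddles over the yellow card so the breeze cannot lift it out, and let go of it. Then squeeze the tails of the red spring clip to open it wide, and finish still holding it squeezed in the gripper, off the ledge, with its gaping jaws on either side of the card's free upright edge, lying level, about half way up the edge, well on past the edge and touching neither face, so that a second card can be slipped in beside the first. Do not push the clip hard against the card, and leave the food carrier, cup, saucer, pot lid, spoon and jar where they are.

Things in the scene. Friction and masses are not known exactly. Their poses are not given: they have to be found in the camera images.
- stand: Fixed dark wooden stand for a yellow card. Origin: centre of underside; z up, y along the card, x square to it. Base 90 (x) by 120 (y) by 14 mm high. Two forked posts at y = -45 and +45 mm, 14 mm wide in y, prongs astride the card. The stiff card, 3 mm thick and fixed, stands in the plane x = 0 from y = -105 to +60 mm and z = 14 to 98 mm; its free edge at y = -105 overhangs the base by 45 mm
- saddle_mid (a point): Point on the stand midway between its two saddles, at saddle height: 105 mm above the ledge, 7 mm above the card's top; axes as the stand's. Each saddle is 28 mm wide (x) between two lips 6 mm thick that rise 11 mm higher. The bar's origin belongs here, the bar lying along the stand's y, either way round
- card_edge (a point): Middle of the card's free upright edge, 56 mm above the ledge and 105 mm from the stand's origin towards its -y; axes as the stand's, so +y points from the edge into the card
- bar: Loose pale wooden bar, 150 mm long (its x) by 18 mm wide (y) by 14 mm high (z), 45 g, lying flat on the ledge. Origin at the centre of its underside
- clip: Loose red spring clip lying on its side, 24 mm high, about 115 mm long, 50 g. Origin on the pivot axis at the underside; x points out of the jaws, z is the pivot axis (up). The jaws are two straight plates 5 mm thick and 24 mm high, from the pivot to x = 55 mm, each 1 mm from y = 0 when shut. Squeezing the tails together opens both jaws equally against the spring
- clip_grip (a point): Point midway between the tails, 45 mm behind the pivot (-x of the clip), 12 mm above the underside: squeeze here, across the clip's y. The tails are two finger plates 24 mm high, from about 32 to 62 mm behind the pivot, 52 mm over their outsides here when shut (60 mm at the ends), 29 mm at the stop, parallel at 0.24 rad. Squeezing takes about 2 N at first, 8 N at the stop
- clip_mouth (a point): Point midway between the jaws, 40 mm ahead of the pivot (+x of the clip), 15 mm back from the jaw tips, at mid height; belongs at or slightly past the card's edge
- clip_l (a joint): Opening angle of each jaw (both move alike), rad: 0 shut, 0.28 at the stop; spring loaded towards shut. At 0.24 the tips stand about 28 mm apart, at 0.18 about 21 mm
- carrier: Three-tier stainless food carrier, 130 mm across and 254 mm tall, with its bail; origin at the centre of its underside. Leave alone
- cup: Blue plastic cup, 76 mm across, 95 mm tall; origin at the centre of its underside. Leave alone
- saucer: Green saucer, 144 mm across, 20 mm tall; origin at the centre of its underside. Leave alone
- pot_lid: Aluminium pot lid lying upside down on its knob, 156 mm across, 34 mm tall; origin under the knob. Leave alone
- spoon: Wooden stirring spoon, 260 mm long, lying along its x. Leave alone
- jar: Amber glass jar with red cap, 70 mm across, 110 mm tall; origin at the centre of its underside. Leave alone
Mind the look-alikes: they are no part of the job. Several things have the shape of the clip; the one meant has the colours described above.

How it is judged:
By the outcome, as a careful person would: the job done as asked, in the order asked, and still so for the second after the job is handed in, while the arm keeps its last pose, push and grip.
It also fails if it takes over 56 s, if anything falls off the work surface, if the arm or the gripper's body presses on something with over 40 N, if the wrist force passes 120 N, or if a joint passes its speed limit or range.

## Working session

There is one attempt and no reset: what is moved stays moved. The work goes in short steps, Python scripts to look and compute and a shell command to move; the robot and the scene stay as the last step left them, time stands still between calls to the robot, and variables do not carry over. Pictures are saved under pics/ and viewed, at most 10 in all, crops included, and the job is handed in when it is done.

```bash
ls; mkdir -p pics
cat > h.py <<'E'
import numpy as np, cv2
from cell import env
def cam(n):
    c=env.read_camera(n); R=cv2.Rodrigues(np.array(c['rvec'],float))[0]; t=np.array(c['tvec'],float).ravel()
    return c,R,t
def world(c,R,t):
    z=c['z_map'].astype(float); K=c['K']; v,u=np.mgrid[:480,:640]
    P=np.stack([(u-K[0][2])/K[0][0]*z,(v-K[1][2])/K[1][1]*z,z],-1)
    return (P-t)@R
E
python3 - <<'E'
from h import *
print(env.get_obs(), env.grip_point_offset)
for n in ('top','side'):
    c,R,t=cam(n); print(n,-R.T@t,R[2],c['K'][0][0])
    cv2.imwrite(f'pics/{n}0.png',c['frame'][...,::-1]); np.savez(f'{n}0.npz',f=c['frame'],W=world(c,R,t))
E
```

```text
pics
{'time_s': 0.0, 'qpos': array([-75.68095761,  18.4383623 ,  -4.01418716,  83.17431468,
         1.29593903,  78.54090523,  -3.25975326]), 'joint_velocities': array([-0.05018216, -0.00861442, -0.00963238,  0.13026254,  0.04151799,
       -0.05187502,  0.04022396]), 'effort': array([-6.61266840e-04, -4.91284633e+01, -4.04070541e-01, -3.12528384e+01,
       -6.37957896e-02,  4.37191164e-02,  1.72622158e-04]), 'tool_pos': array([0.151804  , 0.63145981, 0.22147439]), 'tool_rot': array([-1.79891707e+02,  7.09227240e-03,  1.66489859e+02]), 'force': array([-0.50414789, -0.44650401,  0.95000883]), 'wrist_torque': array([ 0.01397501, -0.03234771,  0.02153548]), 'grasp_force': 0.0, 'grip_width': 0.08706246722721588} 0.0187
top [0.38773747 0.02550301 1.04801074] [ 0.19054843 -0.00223109 -0.98167526] 454.00433186661564
side [ 0.253906   -0.73283982  0.91603944] [ 0.26185231  0.65934512 -0.70476761] 484.235403458444
```

View pics/top0.png

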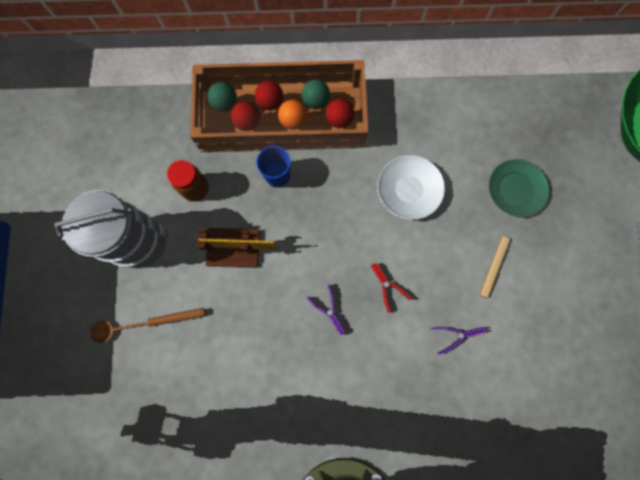

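View pics/side0.png

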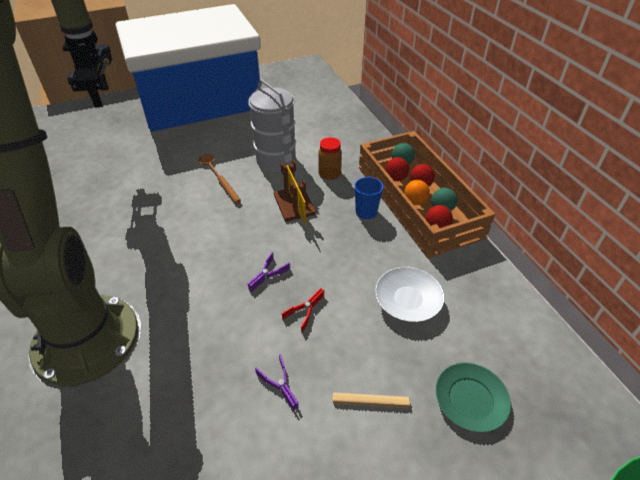

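The top view shows the stand at about (232,247) with the card's free edge near (274,242). The red clip's pivot is at (387,284), with its jaws towards (376,266) and its tails at (390,310) and (411,298). The bar runs from (505,238) to (486,296). The side view agrees.

```bash
cat > m.py <<'E'
from h import *
for n in ('top','side'):
    d=np.load(n+'0.npz'); f=d['f']; W=d['W']; hsv=cv2.cvtColor(f,cv2.COLOR_RGB2HSV); H,S,V=[hsv[...,i].astype(int) for i in range(3)]
    boxes={'top':dict(bar=(470,225,525,305),clip=(360,255,420,320),card=(190,225,285,260),stand=(190,220,285,275)),
           'side':dict(bar=(320,380,420,420),clip=(275,280,335,340),card=(270,155,325,235),stand=(265,160,325,225))}[n]
    ms=dict(bar=(H>10)&(H<28)&(S>60)&(V>120),clip=((H<6)|(H>174))&(S>150)&(V>70),card=(H>18)&(H<32)&(S>150)&(V>80),stand=(H<18)&(S>80)&(V>25))
    for k,(a,b,c,e) in boxes.items():
        m=np.zeros(H.shape,bool); m[b:e,a:c]=ms[k][b:e,a:c]; P=W[m]
        z=P[:,2]; print(n,k,m.sum(),'z pct',np.percentile(z,[2,25,50,75,98]).round(3))
        Q=P[(z>0.003)]
        r=cv2.minAreaRect((Q[:,:2]*1000).astype(np.float32)); print('  rect',np.round(r[0],1),np.round(r[1],1),round(r[2],1),'mean',Q.mean(0).round(4))
        np.save(f'{n}_{k}.npy',P)
E
python3 m.py
python3 - <<'E'
import numpy as np,cv2
# clip map
for n in('top','side'):
    P=np.load(n+'_clip.npy'); P=P[P[:,2]>.008]
    x0,y0=P[:,0].min(),P[:,1].min(); g={}
    print(n,x0,y0)
    I=np.zeros((int((P[:,0].max()-x0)/.004)+1,int((P[:,1].max()-y0)/.004)+1),int)
    for p in P: I[int((p[0]-x0)/.004),int((p[1]-y0)/.004)]+=1
    for r in I[::-1,::-1]: print(''.join('#' if v else '.' for v in r))
E
```

```text
top bar 587 z pct [-0.001  0.011  0.013  0.014  0.017]
  rect [ 439.3 -208.3] [104.7 467.3] 25.1 mean [ 0.5106 -0.3619  0.0165]
top clip 279 z pct [-0.002  0.016  0.021  0.023  0.026]
  rect [425.4 -61.9] [111.8 178.4] 43.7 mean [ 0.4772 -0.112   0.0237]
top card 271 z pct [0.011 0.082 0.093 0.097 0.101]
  rect [581.6 213.9] [160.9  21.6] 86.3 mean [0.5756 0.2198 0.0808]
top stand 1612 z pct [0.01  0.013 0.014 0.017 0.117]
  rect [529.9 155.8] [364.4 126.2] 61.6 mean [0.5686 0.2365 0.0358]
side bar 666 z pct [-0.001  0.013  0.014  0.015  0.017]
  rect [ 420.2 -559. ] [457.5 148.8] 64.3 mean [ 0.512  -0.3673  0.0169]
side clip 356 z pct [0.004 0.014 0.02  0.023 0.026]
  rect [ 349.6 -391.3] [703.6  90.8] 67.0 mean [ 0.4714 -0.1174  0.0208]
side card 290 z pct [0.014 0.048 0.076 0.093 0.1  ]
  rect [589.2 259. ] [261.3  33.8] 86.5 mean [0.5721 0.1908 0.0697]
side stand 1104 z pct [0.005 0.013 0.016 0.072 0.115]
  rect [ 422.1 -153.9] [1197.2  143.5] 67.0 mean [0.5778 0.2353 0.0424]
top 0.38773746666539693 -0.16338328281163023
............................##..................
...........
[... 12315 characters left out ...]
............................................
...................................................................................................................................................................
...................................................................................................................................................................
...................................................................................................................................................................
..................................................................................................................................................................#
```

```bash
cat > m2.py <<'E'
from h import *
band=dict(bar=(.010,.018),clip=(.016,.028),card=(.088,.102),stand=(.008,.018),post=(.100,.122))
for k,(a,b) in band.items():
    for n in('top','side'):
        P=np.load(f'{n}_{"stand" if k=="post" else k}.npy'); P=P[(P[:,2]>a)&(P[:,2]<b)]; 
        q=np.median(P,0); P=P[np.linalg.norm(P[:,:2]-q[:2],axis=1)<.13]
        r=cv2.minAreaRect((P[:,:2]*1000).astype(np.float32)); vx=cv2.fitLine((P[:,:2]*1000).astype(np.float32),cv2.DIST_HUBER,0,.01,.01).ravel()
        print(k,n,len(P),'c',np.round(r[0],1),np.round(r[1],1),round(r[2],1),'line ang',np.degrees(np.arctan2(vx[1],vx[0])).round(2),vx[2:].round(1),
          'xy range',(P[:,:2].min(0)*1000).round(1),(P[:,:2].max(0)*1000).round(1))
        if k=='clip':
            # classify arms: pivot guess; jaw points x>0.475
            for nm,m in(('jaw',P[:,0]>.489),('tail+',(P[:,0]<.472)&(P[:,1]>-.118)),('tail-',(P[:,0]<.472)&(P[:,1]<-.118))):
                Q=(P[m][:,:2]*1000).astype(np.float32)
                if len(Q)<3: continue
                vx=cv2.fitLine(Q,cv2.DIST_HUBER,0,.01,.01).ravel(); print('   ',nm,len(Q),np.degrees(np.arctan2(vx[1],vx[0])).round(1),vx[2:].round(1),np.round(Q.min(0)),np.round(Q.max(0)))
W=np.load('top0.npz')['W'];f=np.load('top0.npz')['f']
for v in range(279,290): print([tuple(f[v,u]) for u in range(384,391)][::2], W[v,387].round(4))
E
python3 m2.py
python3 - <<'E'
import cv2
a=cv2.imread('pics/top0.png'); A=cv2.resize(a[210:320,180:300],None,fx=3.3,fy=3.3,interpolation=2); B=cv2.resize(a[210:320,340:460],None,fx=3.3,fy=3.3,interpolation=2)
cv2.imwrite('pics/z.png',cv2.hconcat([A,B]))
E
```

```text
bar top 461 c [ 512.  -365.1] [ 17.9 149.4] 64.2 line ang -25.65 [ 511.  -364.2] xy range [ 442.7 -403.1] [ 582.  -326.2]
bar side 601 c [ 513.1 -366.2] [ 17.9 148.8] 64.3 line ang -25.72 [ 513.  -366.3] xy range [ 443.5 -403.5] [ 581.7 -326.7]
clip top 209 c [ 478.4 -113. ] [107.8  56.9] 29.5 line ang 45.55 [ 489.6 -112.4] xy range [ 417.5 -163.4] [524.3 -81.9]
    jaw 94 35.4 [506.3 -96.6] [ 489. -112.] [524. -82.]
    tail+ 50 9.3 [ 442.8 -109.6] [ 417. -117.] [ 472. -104.]
    tail- 42 47.4 [ 458.2 -149.6] [ 445. -163.] [ 471. -134.]
clip side 240 c [ 467.5 -108.3] [115.8  57.8] 42.8 line ang 12.26 [ 475.4 -106.8] xy range [ 416.  -168.9] [526.7 -82.5]
    jaw 98 37.4 [506.5 -99.9] [ 489. -115.] [527. -83.]
    tail+ 68 10.6 [ 442.1 -111.6] [ 416. -118.] [ 471. -104.]
    tail- 44 46.8 [ 457.5 -153.9] [ 416. -169.] [ 471. -119.]
card top 162 c [573.6 214.4] [160.9   6.1] 86.0 line ang 86.33 [572.2 213.9] xy range [566.4 134.2] [581.6 294.7]
card side 98 c [574.9 214.1] [167.6   9.2] 87.2 line ang 86.46 [572.6 207.8] xy range [566.4 130.6] [582.2 297.7]
stand top 1238 c [574.1 237
[... 2019 characters left out ...]
0), np.uint8(92)), (np.uint8(63), np.uint8(50), np.uint8(48))] [ 0.4733 -0.1134  0.0221]
[(np.uint8(149), np.uint8(57), np.uint8(57)), (np.uint8(88), np.uint8(79), np.uint8(80)), (np.uint8(61), np.uint8(62), np.uint8(63)), (np.uint8(54), np.uint8(52), np.uint8(51))] [ 0.473  -0.1166 -0.0022]
[(np.uint8(148), np.uint8(41), np.uint8(40)), (np.uint8(67), np.uint8(52), np.uint8(51)), (np.uint8(52), np.uint8(52), np.uint8(51)), (np.uint8(58), np.uint8(59), np.uint8(57))] [ 0.4704 -0.116   0.0015]
[(np.uint8(151), np.uint8(39), np.uint8(38)), (np.uint8(66), np.uint8(47), np.uint8(46)), (np.uint8(48), np.uint8(48), np.uint8(47)), (np.uint8(53), np.uint8(54), np.uint8(52))] [ 0.468  -0.1157  0.0027]
```

View pics/z.png

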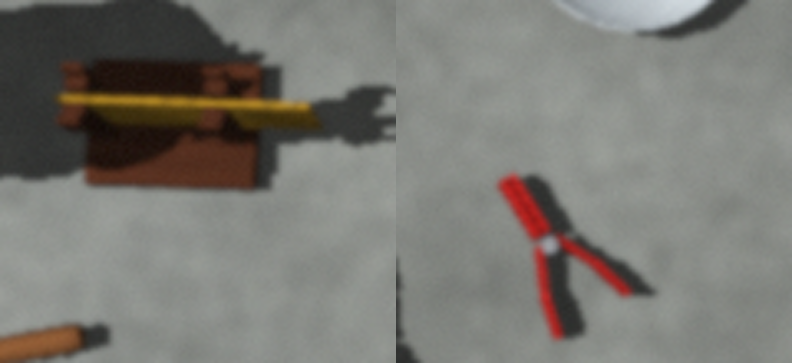

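The stand is at about (0.574, 0.237) with its y axis at 86.4°, which puts the card's free edge at about (0.568, 0.132). The bar is at (0.5125, -0.3655), lying at -25.7°. The clip's pivot is at (0.478, -0.113), with x at about 28.5°. These agree with the given sizes, so I'm setting out.

```bash
cat > g.py <<'E'
import sys; from h import *
# g.py x,y,z [yaw] ... : per-row units from current (then each previous) pose, translate-only, then final turn
from scipy.spatial.transform import Rotation as Ro
o=env.get_obs(); p=np.array(o['tool_pos']); R=Ro.from_euler('xyz',o['tool_rot'],degrees=True)
print('at',o['time_s'],p.round(4),np.array(o['tool_rot']).round(2),'F',np.array(o['force']).round(1),'w',round(o['grip_width'],4),'g',round(o['grasp_force'],1),'q7',round(o['qpos'][6],1))
for a in sys.argv[1:]:
    v=[float(s) for s in a.split(',')]
    if len(v)==1:
        R2=Ro.from_euler('xyz',[180,0,v[0]],degrees=True); rv=(R.inv()*R2).as_rotvec(degrees=True); n=int(np.ceil(np.linalg.norm(rv)/10.5)) or 1
        print('turn to',v,n,'rows',(rv/n/180).round(4)); R=R2
    else:
        d=R.inv().apply(np.array(v)-p); n=int(np.ceil(np.linalg.norm(d)/.061)) or 1
        print('to',v,n,'rows',(d/n/.08).round(3)); p=np.array(v)
E
python3 g.py .45,.25,.22 .53,-.03,.22 .5125,-.3655,.20 154.3 .5125,-.3655,.004
```

```text
at 0.1 [0.1518 0.6315 0.2216] [-1.7990e+02  1.0000e-02  1.6649e+02] F [ 0.2 -0.5 -0.9] w 0.0871 g 0.0 q7 -3.3
to [0.45, 0.25, 0.22] 8 rows [-0.592 -0.471  0.003]
to [0.53, -0.03, 0.22] 5 rows [-0.358 -0.634  0.001]
to [0.5125, -0.3655, 0.2] 6 rows [-0.128 -0.688  0.043]
turn to [154.3] 2 rows [-0.0003  0.      0.0339]
to [0.5125, -0.3655, 0.004] 4 rows [ 0.    -0.     0.612]
```

```bash
python3 -m creep '{"translation":[[-0.59,-0.47,0],[-0.59,-0.47,0],[-0.59,-0.47,0],[-0.59,-0.47,0]],"turn":[[0,0,0],[0,0,0],[0,0,0],[0,0,0]],"grip":[1,1,1,1]}' 20
python3 -m creep '{"translation":[[-0.59,-0.47,0],[-0.59,-0.47,0],[-0.59,-0.47,0],[-0.59,-0.47,0],[0,0,0]],"turn":[[0,0,0],[0,0,0],[0,0,0],[0,0,0],[0,0,0]],"grip":[1,1,1,1,1]}' 20
python3 g.py .53,-.03,.22 .5125,-.3655,.20 154.3 .5125,-.3655,.004
```

```text
time_s: 0.6
tool_pos: [0.3013, 0.4398, 0.2222]
tool_rot: [-180.0, -0.0, 166.5]
force: [1.0, -0.9, 0.1]
grip_width: 0.0871
grasp_force: 0.0
time_s: 1.23
tool_pos: [0.4518, 0.2458, 0.2225]
tool_rot: [-179.9, 0.1, 165.9]
force: [-0.9, -0.2, -0.1]
grip_width: 0.0871
grasp_force: 0.0
at 1.225 [0.4518 0.2458 0.2225] [-1.7992e+02  8.0000e-02  1.6591e+02] F [-0.9 -0.2 -0.1] w 0.0871 g 0.0 q7 44.8
to [0.53, -0.03, 0.22] 5 rows [-0.357 -0.621  0.008]
to [0.5125, -0.3655, 0.2] 6 rows [-0.135 -0.687  0.043]
turn to [154.3] 2 rows [-0.0002  0.0002  0.0322]
to [0.5125, -0.3655, 0.004] 4 rows [ 0.    -0.     0.612]
```

```bash
python3 -m creep '{"translation":[[-0.36,-0.62,0],[-0.36,-0.62,0],[-0.36,-0.62,0],[-0.36,-0.62,0],[-0.36,-0.62,0]],"turn":[[0,0,0],[0,0,0],[0,0,0],[0,0,0],[0,0,0]],"grip":[1,1,1,1,1]}' 20 | head -2
python3 -m creep '{"translation":[[-0.13,-0.69,0],[-0.13,-0.69,0],[-0.13,-0.69,0],[-0.13,-0.69,0],[-0.13,-0.69,0]],"turn":[[0,0,0],[0,0,0],[0,0,0],[0,0,0],[0,0,0]],"grip":[1,1,1,1,1]}' 20 | head -2
python3 -m creep '{"translation":[[-0.13,-0.69,0],[0,0,0.4],[0,0,0.4],[0,0,0]],"turn":[[0,0,0],[0,0,0.033],[0,0,0.032],[0,0,0]],"grip":[1,1,1,1]}' 20
python3 g.py 154.3 .5125,-.3655,.14 .5125,-.3655,.004
```

```text
time_s: 1.85
tool_pos: [0.5309, -0.0237, 0.2224]
time_s: 2.48
tool_pos: [0.5175, -0.304, 0.2222]
time_s: 2.98
tool_pos: [0.5133, -0.3575, 0.1555]
tool_rot: [179.9, -0.4, 154.9]
force: [-0.4, -0.1, -0.0]
grip_width: 0.087
grasp_force: 0.0
at 2.975 [ 0.5133 -0.3575  0.1555] [179.95  -0.36 154.92] F [-0.4 -0.1 -0. ] w 0.087 g 0.0 q7 110.5
turn to [154.3] 1 rows [ 0.0003 -0.002   0.0035]
to [0.5125, -0.3655, 0.14] 1 rows [-0.035 -0.094  0.193]
to [0.5125, -0.3655, 0.004] 3 rows [ 0.    -0.     0.567]
```

```bash
python3 -m creep '{"translation":[[-0.035,-0.095,0.2],[0,0,0.55],[0,0,0.55],[0,0,0.45],[0,0,0]],"turn":[[0,-0.002,0.0035],[0,0,0],[0,0,0],[0,0,0],[0,0,0]],"grip":[1,1,1,1,1]}' 20
python3 g.py 154.3 .5125,-.3655,.004
```

```text
time_s: 3.6
tool_pos: [0.5127, -0.3674, 0.0164]
tool_rot: [180.0, 0.1, 154.2]
force: [0.7, -0.6, 1.9]
grip_width: 0.087
grasp_force: 0.0
at 3.6 [ 0.5127 -0.3674  0.0164] [1.7998e+02 1.1000e-01 1.5420e+02] F [ 0.7 -0.6  1.9] w 0.087 g 0.0 q7 115.5
turn to [154.3] 1 rows [ 0.0001  0.0006 -0.0006]
to [0.5125, -0.3655, 0.004] 1 rows [0.012 0.02  0.155]
```

```bash
python3 -m creep '{"translation":[[0.01,0.02,0.14],[0,0,0],[0,0,0],[0,0,0],[0,0,0]],"turn":[[0,0,0],[0,0,0],[0,0,0],[0,0,0],[0,0,0]],"grip":[1,0.15,0.1,0.1,0.1]}' 20
python3 -m creep '{"translation":[[0,0,0],[0,0,0],[0,0,0],[0,0,0]],"turn":[[0,0,0],[0,0,0],[0,0,0],[0,0,0]],"grip":[0.1,0.1,0.1,0.1]}' 20
```

```text
time_s: 4.22
tool_pos: [0.5145, -0.3668, 0.0078]
tool_rot: [180.0, 0.4, 154.2]
force: [-0.0, 0.4, -0.1]
grip_width: 0.0548
grasp_force: 0.0
time_s: 4.72
tool_pos: [0.5142, -0.3666, 0.0073]
tool_rot: [180.0, 0.4, 154.2]
force: [-0.2, -0.1, 0.8]
grip_width: 0.0177
grasp_force: 20.0
```

```bash
python3 -m creep '{"translation":[[0,0,-0.3],[0,0,-0.7],[0,0,-0.7],[0,0,-0.7],[0,0,0]],"turn":[[0,0,0],[0,0,0],[0,0,0],[0,0,0],[0,0,0]],"grip":[0.1,0.1,0.1,0.1,0.1]}' 20
python3 g.py  .53,-.03,.20 86.4 .5743,.2372,.20
```

```text
time_s: 5.35
tool_pos: [0.5151, -0.3685, 0.2046]
tool_rot: [-180.0, 0.9, 154.1]
force: [-0.6, -0.2, -0.3]
grip_width: 0.0172
grasp_force: 20.0
at 5.35 [ 0.5151 -0.3685  0.2046] [-179.99    0.89  154.14] F [-0.6 -0.2 -0.3] w 0.0172 g 20.0 q7 109.5
to [0.53, -0.03, 0.2] 6 rows [0.28  0.648 0.005]
turn to [86.4] 7 rows [0.0004 0.0006 0.0538]
to [0.5743, 0.2372, 0.2] 5 rows [0.674 0.069 0.   ]
```

```bash
python3 -m creep '{"translation":[[0.28,0.65,0],[0.28,0.65,0],[0.28,0.65,0],[0.28,0.65,0],[0.28,0.65,0]],"turn":[[0,0,0],[0,0,0],[0,0,0],[0,0,0],[0,0,0]],"grip":[0.1,0.1,0.1,0.1,0.1]}' 20 |head -2
python3 -m creep '{"translation":[[0.28,0.65,0],[0,0,0],[0,0,0],[0,0,0],[0,0,0]],"turn":[[0,0,0],[0,0,0.054],[0,0,0.054],[0,0,0.054],[0,0,0.054]],"grip":[0.1,0.1,0.1,0.1,0.1]}' 20 |head -2
python3 -m creep '{"translation":[[0,0,0],[0,0,0],[0,0,0],[0,0,0]],"turn":[[0,0,0.054],[0,0,0.054],[0,0,0.054],[0,0,0]],"grip":[0.1,0.1,0.1,0.1]}' 20
python3 g.py   86.4 .5743,.2372,.17
```

```text
time_s: 5.98
tool_pos: [0.5248, -0.0812, 0.1975]
time_s: 6.6
tool_pos: [0.5273, -0.0266, 0.1972]
time_s: 7.1
tool_pos: [0.5274, -0.0267, 0.1974]
tool_rot: [179.8, 0.2, 86.2]
force: [-0.5, 0.2, -0.1]
grip_width: 0.0179
grasp_force: 20.0
at 7.1 [ 0.5274 -0.0267  0.1974] [1.7976e+02 1.5000e-01 8.6230e+01] F [-0.5  0.2 -0.1] w 0.0179 g 20.0 q7 -0.9
turn to [86.4] 1 rows [ 0.0013  0.0009 -0.0009]
to [0.5743, 0.2372, 0.17] 5 rows [0.666 0.076 0.069]
```

```bash
python3 -m creep '{"translation":[[0.666,0.076,0.05],[0.666,0.076,0.05],[0.666,0.076,0.05],[0.666,0.076,0.05],[0.666,0.076,0.05]],"turn":[[0,0,0],[0,0,0],[0,0,0],[0,0,0],[0,0,0]],"grip":[0.1,0.1,0.1,0.1,0.1]}' 20 |head -2
python3 -m creep '{"translation":[[0,0,0],[0,0,0]],"turn":[[0.001,0,-0.001],[0,0,0]],"grip":[0.1,0.1]}' 20 |head -2
python3 - <<'E'
from h import *
for n in('top','side'):
    c,R,t=cam(n);W=world(c,R,t);f=c['frame'];cv2.imwrite(f'pics/{n}1.png',cv2.resize(f[130:300,150:350] if n=='top' else f[90:260,220:420],None,fx=2,fy=2)[...,::-1])
    hsv=cv2.cvtColor(f,cv2.COLOR_RGB2HSV).astype(int);H,S,V=hsv[...,0],hsv[...,1],hsv[...,2]
    m=(H>10)&(H<28)&(S>50)&(V>90)&(np.abs(W[...,0]-.574)<.06)&(np.abs(W[...,1]-.237)<.12)&(W[...,2]>.14)&(W[...,2]<.2)
    P=W[m];print(n,len(P),np.percentile(P[:,2],[5,50,95]).round(4));Q=(P[:,:2]*1000).astype(np.float32)
    if len(Q)>3:r=cv2.minAreaRect(Q);print(r,Q.min(0),Q.max(0))
E
cd pics; python3 -c "
import cv2;cv2.imwrite('s1.png',cv2.hconcat([cv2.imread('top1.png'),cv2.imread('side1.png')]))"
cd ..;python3 g.py 86.4 .5743,.2372,.112
```

```text
time_s: 7.72
tool_pos: [0.5764, 0.2385, 0.1772]
time_s: 7.98
tool_pos: [0.5764, 0.2359, 0.1772]
top 197 [0.1809 0.1835 0.186 ]
((574.2635498046875, 198.11349487304688), (71.83113098144531, 15.437495231628418), 86.2028579711914) [566.239  162.0668] [584.2327  233.45894]
side 169 [0.1803 0.1835 0.1864]
((577.2421875, 225.3970184326172), (135.12222290039062, 21.36712074279785), 83.79308319091797) [565.8817  157.53877] [588.4001  292.14304]
at 8.075 [0.5768 0.2348 0.178 ] [179.85   0.18  86.22] F [ 0.2 -0.3 -1. ] w 0.0176 g 20.0 q7 -20.9
turn to [86.4] 1 rows [ 0.0009  0.001  -0.001 ]
to [0.5743, 0.2372, 0.112] 2 rows [ 0.014 -0.017  0.413]
```

View pics/s1.png

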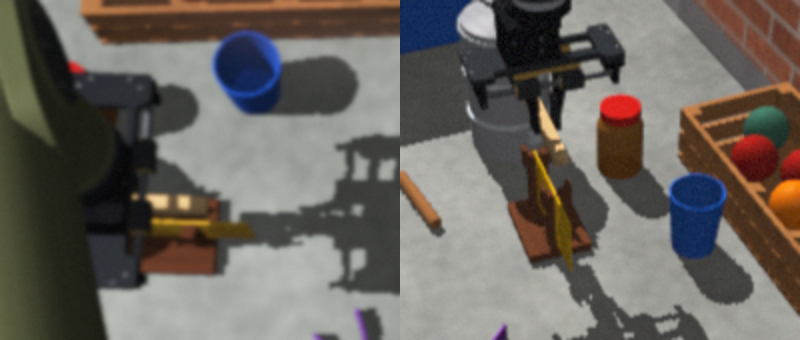

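The bar hangs over the stand in line with the card, with its near end at (205,203) in the left panel. It needs about -2.5 mm in x and +2 mm in y, then it can go down.

```bash
python3 -m creep '{"translation":[[0.025,-0.033,0.25],[0,0,0.25],[0,0,0.2],[0,0,0],[0,0,0]],"turn":[[0.001,0.001,-0.001],[0,0,0],[0,0,0],[0,0,0],[0,0,0]],"grip":[0.1,0.1,0.1,0.1,0.1]}' 20 
python3 g.py 86.4 .5743,.237,.1135
```

```text
time_s: 8.7
tool_pos: [0.5745, 0.2391, 0.1223]
tool_rot: [180.0, -0.1, 86.5]
force: [-0.0, 0.5, -1.4]
grip_width: 0.0176
grasp_force: 20.0
at 8.7 [0.5745 0.2391 0.1223] [ 1.7999e+02 -5.0000e-02  8.6480e+01] F [-0.   0.5 -1.4] w 0.0176 g 20.0 q7 -19.7
turn to [86.4] 1 rows [ 0.     -0.0003  0.0004]
to [0.5743, 0.237, 0.1135] 1 rows [-0.026 -0.001  0.11 ]
```

```bash
python3 -m creep '{"translation":[[-0.025,0,0.09],[0,0,0.03],[0,0,0],[0,0,0]],"turn":[[0,0,0],[0,0,0],[0,0,0],[0,0,0]],"grip":[0.1,0.1,0.1,0.1]}' 20 
python3 g.py 86.4 .5743,.237,.1135
```

```text
time_s: 9.2
tool_pos: [0.5741, 0.2372, 0.1126]
tool_rot: [-180.0, -0.1, 86.5]
force: [0.9, 0.3, -0.0]
grip_width: 0.0179
grasp_force: 20.0
at 9.2 [0.5741 0.2372 0.1126] [-1.7999e+02 -6.0000e-02  8.6480e+01] F [ 0.9  0.3 -0. ] w 0.0179 g 20.0 q7 -19.3
turn to [86.4] 1 rows [-0.0001 -0.0004  0.0005]
to [0.5743, 0.237, 0.1135] 1 rows [-0.002  0.003 -0.011]
```

```bash
python3 -m creep '{"translation":[[0,0,0.02],[0,0,0]],"turn":[[0,0,0],[0,0,0]],"grip":[0.1,0.1]}' 20 
python3 -m creep '{"translation":[[0,0,0.02],[0,0,0]],"turn":[[0,0,0],[0,0,0]],"grip":[0.1,0.1]}' 20 |sed -n '2p;4p'
```

```text
time_s: 9.45
tool_pos: [0.5742, 0.2372, 0.1122]
tool_rot: [-180.0, -0.1, 86.5]
force: [-2.7, -1.1, 5.9]
grip_width: 0.0178
grasp_force: 20.0
tool_pos: [0.5742, 0.2372, 0.1122]
force: [-5.2, -2.2, 14.4]
```

Contact felt, so I'll let go of the bar.

```bash
python3 -m creep '{"translation":[[0,0,-0.02],[0,0,0],[0,0,0],[0,0,0],[0,0,0]],"turn":[[0,0,0],[0,0,0],[0,0,0],[0,0,0],[0,0,0]],"grip":[0.1,0.6,0.6,0.6,0.6]}' 20|sed -n '2p;4,6p'
python3 -m creep '{"translation":[[0,0,-0.2],[0,0,-0.6],[0,0,-0.6],[0,0,0]],"turn":[[0,0,0],[0,0,0],[0,0,0],[0,0,0]],"grip":[0.6,0.6,0.6,0.6]}' 20|sed -n '2p;4,6p'
python3 g.py .55,0,.22 .4385,-.1348,.2 28.5
```

```text
tool_pos: [0.5739, 0.237, 0.1106]
force: [-0.1, -0.5, 0.2]
grip_width: 0.0482
grasp_force: 0.0
tool_pos: [0.577, 0.2376, 0.229]
force: [0.6, -0.1, -0.2]
grip_width: 0.0525
grasp_force: 0.0
at 10.825 [0.577  0.2376 0.229 ] [179.55  -0.35  86.46] F [ 0.6 -0.1 -0.2] w 0.0525 g 0.0 q7 -21.5
to [0.55, 0.0, 0.22] 4 rows [-0.746 -0.038  0.023]
to [0.4385, -0.1348, 0.2] 3 rows [-0.59  -0.43   0.076]
turn to [28.5] 6 rows [ 0.0002 -0.0005  0.0537]
```

```bash
python3 -m creep '{"translation":[[-0.74,-0.04,0],[-0.74,-0.04,0],[-0.74,-0.04,0],[-0.74,-0.04,0],[0,0,0]],"turn":[[0,0,0],[0,0,0],[0,0,0],[0,0,0],[0,0,0]],"grip":[1,1,1,1,1]}' 20 |head -2
python3 - <<'E'
from h import *
for n in('top','side'):
    c,R,t=cam(n);W=world(c,R,t);f=c['frame'];cv2.imwrite(f'pics/{n}2.png',cv2.resize(f[190:290,170:300] if n=='top' else f[140:240,250:380],None,fx=3,fy=3)[...,::-1])
    hsv=cv2.cvtColor(f,cv2.COLOR_RGB2HSV).astype(int);H,S,V=hsv[...,0],hsv[...,1],hsv[...,2]
    m=(H>10)&(H<28)&(S>50)&(V>90)&(np.abs(W[...,0]-.574)<.06)&(np.abs(W[...,1]-.237)<.12)&(W[...,2]>.112)&(W[...,2]<.2)
    P=W[m];print(n,len(P),np.percentile(P[:,2],[5,50,95]).round(4));Q=(P[:,:2]*1000).astype(np.float32)
    if len(Q)>3:r=cv2.minAreaRect(Q);print(r,Q.min(0),Q.max(0))
E
cd pics; python3 -c "
import cv2;cv2.imwrite('s2.png',cv2.hconcat([cv2.imread('top2.png'),cv2.imread('side2.png')]))"
cd ..;python3 g.py .4385,-.1348,.2 28.5
```

```text
time_s: 11.45
tool_pos: [0.5459, -0.0054, 0.2233]
top 627 [0.1153 0.1187 0.1215]
((573.6846313476562, 237.81671142578125), (148.99330139160156, 19.14690589904785), 86.32307434082031) [559.8665  163.17131] [585.9428  312.21893]
side 32 [0.113  0.118  0.1203]
((577.6871948242188, 186.25352478027344), (51.91102981567383, 10.916625022888184), 75.38233947753906) [566.30115 161.9312 ] [580.99335 212.74638]
at 11.55 [0.5465 0.001  0.2228] [-1.7998e+02 -1.1000e-01  8.6380e+01] F [0.1 0.4 0.1] w 0.0864 g 0.0 q7 -2.5
to [0.4385, -0.1348, 0.2] 3 rows [-0.593 -0.413  0.094]
turn to [28.5] 6 rows [-0.0001 -0.0001  0.0536]
```

View pics/s2.png

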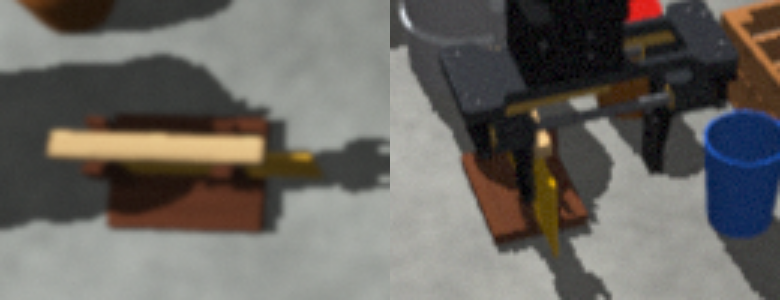

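The bar rests level in both saddles: its top is at 0.1187 m, its centre is within 1 mm of the stand's, and it lies at 86.3°. Next is the clip.

```bash
python3 -m creep '{"translation":[[-0.59,-0.41,0],[-0.59,-0.41,0],[-0.59,-0.41,0],[0,0,0],[0,0,0]],"turn":[[0,0,0],[0,0,0],[0,0,0],[0,0,0.054],[0,0,0.054]],"grip":[1,1,1,1,1]}' 20 |head -2
python3 -m creep '{"translation":[[0,0,0.3],[0,0,0.3],[0,0,0.3],[0,0,0],[0,0,0]],"turn":[[0,0,0.054],[0,0,0.054],[0,0,0.054],[0,0,0.052],[0,0,0]],"grip":[1,1,1,1,1]}' 20 |head -3
python3 - <<'E'
from h import *
for n in('top','side'):
    c,R,t=cam(n);W=world(c,R,t);f=c['frame'];cv2.imwrite(f'pics/{n}3.png',cv2.resize(f[220:350,330:460] if n=='top' else f[240:370,240:370],None,fx=3,fy=3)[...,::-1])
    hsv=cv2.cvtColor(f,cv2.COLOR_RGB2HSV).astype(int);H,S,V=hsv[...,0],hsv[...,1],hsv[...,2]
    m=((H<6)|(H>174))&(S>140)&(V>60)&(np.abs(W[...,0]-.475)<.07)&(np.abs(W[...,1]+.12)<.06)&(W[...,2]>.016)&(W[...,2]<.03)
    P=W[m];print(n,len(P));Q=(P[:,:2]*1000).astype(np.float32)
    if len(Q)>3:print(cv2.minAreaRect(Q),Q.min(0),Q.max(0))
    m=(S<50)&(V>95)&(W[...,2]>.02)&(W[...,2]<.032)&(np.hypot(W[...,0]-.478,W[...,1]+.113)<.015); print('pivot',m.sum(),W[m].mean(0))
E
cd pics; python3 -c "
import cv2;cv2.imwrite('s3.png',cv2.hconcat([cv2.imread('top3.png'),cv2.imread('side3.png')]))"
cd ..;python3 g.py 28.5 .4385,-.1348,.1 .4385,-.1348,.003
```

```text
time_s: 12.18
tool_pos: [0.4401, -0.1326, 0.2229]
time_s: 12.8
tool_pos: [0.4402, -0.1325, 0.1504]
tool_rot: [-179.9, 0.0, 28.8]
top 112
((497.6247863769531, -103.12379455566406), (63.17992401123047, 21.165475845336914), 23.417207717895508) [ 464.63586 -121.23243] [525.7083  -81.80362]
pivot 15 [ 0.47840418 -0.11179833  0.02413986]
side 239
((478.89508056640625, -116.40721893310547), (111.5363998413086, 58.73307418823242), 28.24015235900879) [ 416.43985 -167.91959] [527.21936 -80.96013]
pivot 18 [ 0.47856791 -0.11320486  0.02386218]
at 12.9 [ 0.4404 -0.133   0.1509] [-1.7997e+02 -3.0000e-02  2.8790e+01] F [0.3 0.5 0.3] w 0.0869 g 0.0 q7 -50.0
turn to [28.5] 1 rows [-0.0002 -0.0001  0.0016]
to [0.4385, -0.1348, 0.1] 1 rows [-0.032  0.009  0.636]
to [0.4385, -0.1348, 0.003] 2 rows [ 0.    -0.     0.606]
```

View pics/s3.png

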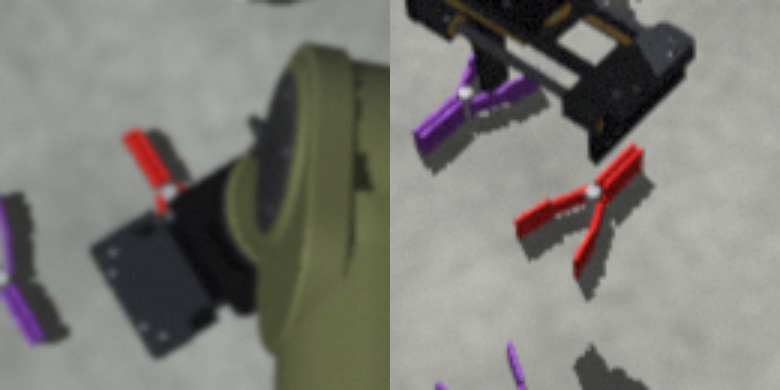

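The clip is where it was measured: its pivot is at (594,190) in the right panel, about (0.4785, -0.1125). I'll descend over the tails.

```bash
python3 -m creep '{"translation":[[-0.025,0.005,0.6],[0,0,0.6],[0,0,0.5],[0,0,0],[0,0,0]],"turn":[[0,0,0.0015],[0,0,0],[0,0,0],[0,0,0],[0,0,0]],"grip":[1,1,1,1,1]}' 20
python3 g.py 28.5 .439,-.134,.003
```

```text
time_s: 13.52
tool_pos: [0.4395, -0.1352, 0.016]
tool_rot: [180.0, -0.1, 28.3]
force: [-0.3, -1.3, 0.1]
grip_width: 0.0871
grasp_force: 0.0
at 13.525 [ 0.4395 -0.1352  0.016 ] [ 1.7999e+02 -1.0000e-01  2.8320e+01] F [-0.3 -1.3  0.1] w 0.0871 g 0.0 q7 -39.9
turn to [28.5] 1 rows [ 0.0001 -0.0006 -0.001 ]
to [0.439, -0.134, 0.003] 1 rows [ 0.001 -0.016  0.163]
```

```bash
python3 -m creep '{"translation":[[0,-0.015,0.16],[0,0,0],[0,0,0],[0,0,0],[0,0,0]],"turn":[[0,0,-0.001],[0,0,0],[0,0,0],[0,0,0],[0,0,0]],"grip":[1,0.8,0.7,0.6,0.55]}' 20
python3 -m creep '{"translation":[[0,0,0],[0,0,0],[0,0,0],[0,0,0],[0,0,0]],"turn":[[0,0,0],[0,0,0],[0,0,0],[0,0,0],[0,0,0]],"grip":[0.5,0.45,0.4,0.37,0.37]}' 20
python3 -m creep '{"translation":[[0,0,0],[0,0,0],[0,0,0],[0,0,0]],"turn":[[0,0,0],[0,0,0],[0,0,0],[0,0,0]],"grip":[0.37,0.37,0.37,0.37]}' 20
```

```text
time_s: 14.15
tool_pos: [0.4377, -0.1341, 0.002]
tool_rot: [-180.0, -0.0, 28.4]
force: [-0.2, 0.5, 2.1]
grip_width: 0.055
grasp_force: 2.9
time_s: 14.78
tool_pos: [0.4378, -0.134, 0.002]
tool_rot: [-180.0, -0.0, 28.4]
force: [-2.1, -0.7, 5.7]
grip_width: 0.0328
grasp_force: 6.4
time_s: 15.28
tool_pos: [0.4378, -0.134, 0.002]
tool_rot: [-179.9, -0.0, 28.4]
force: [-1.3, -0.1, 5.9]
grip_width: 0.0324
grasp_force: 6.7
```

```bash
python3 -m creep '{"translation":[[0,0,-0.1],[0,0,-0.2],[0,0,-0.4],[0,0,-0.5],[0,0,0]],"turn":[[0,0,0],[0,0,0],[0,0,0],[0,0,0],[0,0,0]],"grip":[0.37,0.37,0.37,0.37,0.37]}' 20
cat > clip.py <<'E'
from h import *
import sys
o=env.get_obs(); p=np.array(o['tool_pos']); y=np.radians(o['tool_rot'][2]); ex=np.array([np.cos(y),np.sin(y),0]); ey=np.array([np.sin(y),-np.cos(y),0])
ims=[]
for n in('top','side'):
    c,R,t=cam(n);W=world(c,R,t);f=c['frame'];K=np.array(c['K'])
    q=K@(R@(p+.06*ex)+t); u,v=(q[:2]/q[2]).astype(int); u=np.clip(u,65,575);v=np.clip(v,65,415)
    ims.append(cv2.resize(f[v-65:v+65,u-65:u+65],None,fx=3,fy=3)[...,::-1])
    hsv=cv2.cvtColor(f,cv2.COLOR_RGB2HSV).astype(int);H,S,V=hsv[...,0],hsv[...,1],hsv[...,2]
    L=(W-p)@np.stack([ex,ey,[0,0,1]],1)
    m=((H<6)|(H>174))&(S>120)&(V>50)&(L[...,0]>-.03)&(L[...,0]<.13)&(abs(L[...,1])<.05)&(abs(L[...,2])<.05)
    Q=L[m]*1000; print(n,len(Q))
    for a in range(-20,120,10):
        k=(Q[:,0]>=a)&(Q[:,0]<a+10)
        if k.sum()>2: print(a,k.sum(),'y',Q[k,1].min().round(1),Q[k,1].max().round(1),'z',np.percentile(Q[k,2],[2,50,90,98]).round(1))
    m=(S<50)&(V>95)&(abs(L[...,0]-.045)<.02)&(abs(L[...,1])<.02)&(L[...,2]>.01)&(L[...,2]<.04)
    if m.sum(): print('pivot',m.sum(),(L[m].mean(0)*1000).round(1))
cv2.imwrite(f'pics/{sys.argv[1]}.png',cv2.hconcat(ims))
E
python3 clip.py c1
```

```text
time_s: 15.9
tool_pos: [0.4404, -0.1344, 0.1014]
tool_rot: [179.9, -0.4, 28.4]
force: [-0.2, -0.5, -1.0]
grip_width: 0.0327
grasp_force: 5.3
top 187
30 8 y -12.0 10.7 z [ 6.4 16.  18.6 19.2]
40 24 y -11.6 9.4 z [ 1.8 17.2 20.1 21.3]
50 5 y -9.8 4.2 z [12.6 16.4 22.8 23.1]
60 34 y -10.8 7.8 z [ 0.7 21.  22.5 25.8]
70 34 y -13.2 10.5 z [ 4.6 20.2 22.9 23.7]
80 36 y -15.7 12.6 z [-0.3 19.1 22.7 23.9]
90 35 y -18.0 15.4 z [ 1.  21.1 24.3 25.2]
100 11 y -18.6 15.3 z [-2.4 20.7 23.2 24.1]
pivot 25 [50.6 -1.  21.4]
side 69
-20 13 y -16.4 16.5 z [ 3.9 10.1 17.4 18.1]
-10 18 y -17.0 12.5 z [ 1.1 13.5 21.6 23.7]
80 9 y -13.6 15.8 z [17.1 21.5 22.8 23.6]
90 26 y -17.0 17.4 z [10.2 19.6 21.2 21.9]
100 3 y -15.7 15.6 z [18.4 19.7 19.8 19.9]
```

View pics/c1.png

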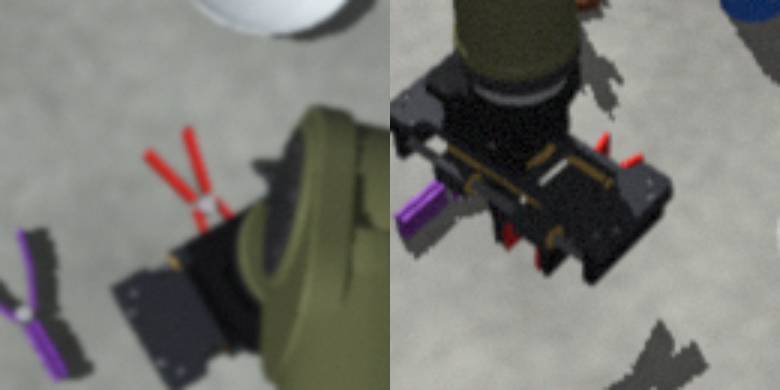

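The clip is held level with its jaws wide open: the tips are at (150,155) and (188,130), and the pivot at (205,205) in the left panel. The mouth is about 89 mm ahead of the TCP, and mid height is 10 mm above it.

```bash
python3 g.py .5575,-.03,.1 86.4
```

```text
at 16.0 [ 0.4379 -0.1338  0.0983] [-1.7994e+02 -1.0000e-01  2.8440e+01] F [ 0.4 -0.9 -0.6] w 0.0323 g 5.3 q7 -47.4
to [0.5575, -0.03, 0.1] 3 rows [ 0.644 -0.143 -0.006]
turn to [86.4] 6 rows [-0.     -0.0001 -0.0537]
```

```bash
python3 -m creep '{"translation":[[0.322,-0.07,0],[0.322,-0.07,0],[0.322,-0.07,0],[0.322,-0.07,0],[0.322,-0.07,0]],"turn":[[0,0,0],[0,0,0],[0,0,0],[0,0,0],[0,0,0]],"grip":[0.37,0.37,0.37,0.37,0.37]}' 20|head -2
python3 -m creep '{"translation":[[0.322,-0.07,0],[0,0,0],[0,0,0],[0,0,0],[0,0,0]],"turn":[[0,0,0],[0,0,-0.032],[0,0,-0.032],[0,0,-0.032],[0,0,-0.032]],"grip":[0.37,0.37,0.37,0.37,0.37]}' 20|head -2
python3 -m creep '{"translation":[[0,0,0],[0,0,0],[0,0,0],[0,0,0],[0,0,0]],"turn":[[0,0,-0.032],[0,0,-0.032],[0,0,-0.032],[0,0,-0.032],[0,0,-0.032]],"grip":[0.37,0.37,0.37,0.37,0.37]}' 20|head -2
python3 -m creep '{"translation":[[0,0,0.1],[0,0,0.2],[0,0,0.2],[0,0,0.1],[0,0,0]],"turn":[[0,0,-0.032],[0,0,0],[0,0,0],[0,0,0],[0,0,0]],"grip":[0.37,0.37,0.37,0.37,0.37]}' 20
python3 clip.py c2; python3 g.py 86.4 .558,-.03,.046 .563,.0478,.046
```

```text
time_s: 16.62
tool_pos: [0.537, -0.0476, 0.0963]
time_s: 17.25
tool_pos: [0.5563, -0.031, 0.0962]
time_s: 17.88
tool_pos: [0.5563, -0.031, 0.0962]
time_s: 18.5
tool_pos: [0.5568, -0.031, 0.0488]
tool_rot: [-179.9, -0.0, 86.0]
force: [0.0, 0.3, -0.5]
grip_width: 0.0326
grasp_force: 5.3
top 125
60 26 y -11.6 8.1 z [13.1 21.7 23.2 23.8]
70 29 y -13.3 10.8 z [ 6.8 18.9 23.3 25. ]
80 28 y -16.1 12.4 z [ 7.7 20.  23.3 23.3]
90 30 y -17.9 16.1 z [ 0.3 20.3 22.3 23.4]
100 11 y -18.8 15.9 z [ 1.3 20.2 21.6 22.3]
pivot 12 [54.3 -1.1 20.1]
side 85
-20 12 y -16.4 16.0 z [ 8.8 16.7 20.6 29.9]
-10 24 y -15.7 17.9 z [ 4.1 20.8 25.7 27.2]
0 17 y 12.4 17.4 z [ 7.1 19.9 24.2 28.5]
10 11 y 12.3 16.4 z [ 8.1 20.5 23.  24.5]
20 7 y 11.1 14.4 z [ 8.8 12.5 20.  20.1]
40 11 y 5.2 11.2 z [ 6.2 16.2 18.9 19.4]
at 18.6 [ 0.5579 -0.031   0.0501] [ 1.800e+02 -4.000e-02  8.601e+01] F [-0.   0.1 -0.7] w 0.0325 g 5.3 q7 5.3
turn to [86.4] 1 rows [ 0.     -0.0002 -0.0022]
to [0.558, -0.03, 0.046] 1 rows [0.012 0.001 0.051]
to [0.563, 0.0478, 0.046] 2 rows [0.487 0.001 0.   ]
```

View pics/c2.png

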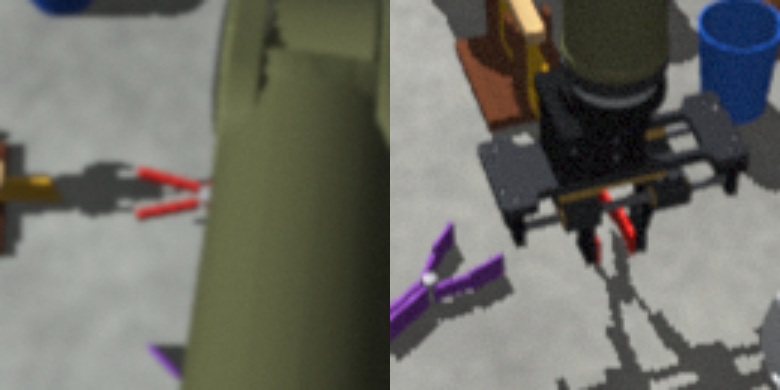

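The open jaws are in line with the card edge (about (50,190) in the left panel), short of it. I'll advance gently.

```bash
python3 -m creep '{"translation":[[0,0,0.05],[0.15,0,0],[0.15,0,0],[0.15,0,0],[0,0,0]],"turn":[[0,0,-0.002],[0,0,0],[0,0,0],[0,0,0],[0,0,0]],"grip":[0.37,0.37,0.37,0.37,0.37]}' 20
python3 g.py 86.4 .563,.0478,.046
```

```text
time_s: 19.23
tool_pos: [0.5599, 0.0071, 0.0459]
tool_rot: [-180.0, -0.1, 86.6]
force: [0.4, 0.2, -0.5]
grip_width: 0.0323
grasp_force: 5.3
at 19.225 [0.5599 0.0071 0.0459] [-1.7998e+02 -8.0000e-02  8.6560e+01] F [ 0.4  0.2 -0.5] w 0.0323 g 5.3 q7 1.9
turn to [86.4] 1 rows [-0.0001 -0.0005  0.0009]
to [0.563, 0.0478, 0.046] 1 rows [ 0.51   0.006 -0.001]
```

```bash
python3 -m creep '{"translation":[[0.13,0,0],[0.13,0,0],[0.13,0,0],[0.1,0.005,0],[0,0,0]],"turn":[[0,0,0.001],[0,0,0],[0,0,0],[0,0,0],[0,0,0]],"grip":[0.37,0.37,0.37,0.37,0.37]}' 20
python3 clip.py c3; python3 g.py 86.4 .563,.0478,.046
```

```text
time_s: 19.85
tool_pos: [0.5629, 0.0452, 0.0459]
tool_rot: [-180.0, -0.1, 86.3]
force: [-0.1, 0.3, -0.5]
grip_width: 0.0325
grasp_force: 5.3
top 40
90 22 y -18.2 15.4 z [-21.5  20.6  23.2  23.7]
100 12 y -18.7 15.1 z [-49.7  21.4  24.1  24.5]
110 4 y -8.2 -3.2 z [-47.4 -44.8 -43.7 -43.4]
side 91
-20 16 y -17.7 16.1 z [ 4.9 15.5 22.4 29.1]
-10 22 y -16.9 17.3 z [ 3.8 18.4 24.8 30.1]
0 17 y 11.6 17.8 z [ 2.2 18.8 22.7 23.9]
10 11 y 10.4 15.9 z [ 0.6 15.2 20.4 22.3]
20 10 y 9.4 13.5 z [ 0.6  8.  19.3 20.4]
30 4 y 9.3 11.7 z [ 4.3  7.9 12.  12.8]
40 6 y 6.6 10.0 z [ 2.2 16.9 18.  18. ]
at 19.95 [0.5627 0.0439 0.0459] [-1.7997e+02 -3.0000e-02  8.6200e+01] F [ 1.  -0.1  0.3] w 0.032 g 5.3 q7 -2.4
turn to [86.4] 1 rows [-0.0001 -0.0002 -0.0011]
to [0.563, 0.0478, 0.046] 1 rows [ 0.049  0.    -0.001]
```

View pics/c3.png

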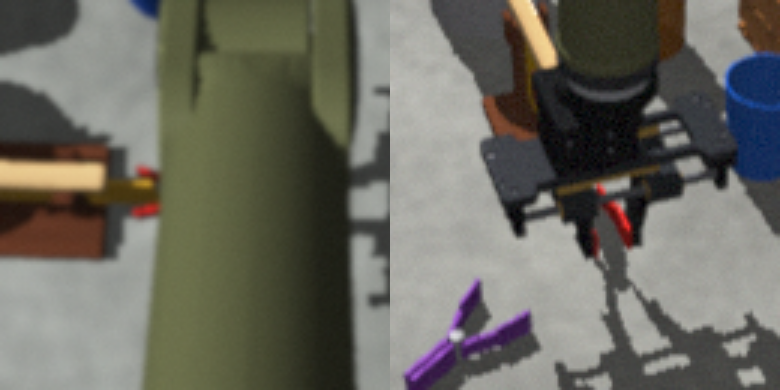

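The jaw tips at (140,173) and (140,212) sit either side of the card (row 190). I'll go in about 5 mm more and check the centring.

```bash
python3 -m creep '{"translation":[[0.06,0,0],[0,0,0],[0,0,0],[0,0,0]],"turn":[[0,0,-0.001],[0,0,0],[0,0,0],[0,0,0]],"grip":[0.37,0.37,0.37,0.37]}' 20
python3 - <<'E'
from h import *
o=env.get_obs(); p=np.array(o['tool_pos']); y=np.radians(o['tool_rot'][2]); ex=np.array([np.cos(y),np.sin(y),0]); ey=np.array([np.sin(y),-np.cos(y),0]); print(p,o['tool_rot'],o['force'])
for n in('top','side'):
    c,R,t=cam(n);W=world(c,R,t);hsv=cv2.cvtColor(c['frame'],cv2.COLOR_RGB2HSV).astype(int);H,S,V=hsv[...,0],hsv[...,1],hsv[...,2]
    L=(W-p)@np.stack([ex,ey,[0,0,1]],1)*1000
    m=(H>18)&(H<34)&(S>130)&(V>60)&(L[...,0]>60)&(L[...,0]<125)&(abs(L[...,1])<30)&(L[...,2]>40)&(L[...,2]<56)
    r=((H<6)|(H>174))&(S>120)&(L[...,0]>80)&(L[...,0]<112)&(abs(L[...,1])<25)&(L[...,2]>14)&(L[...,2]<28)
    if m.sum(): print(n,'card',m.sum(),L[m].min(0).round(1),L[m].max(0).round(1),L[m].mean(0).round(1))
    for s in(-1,1):
        q=L[r&(np.sign(L[...,1])==s)]
        if len(q): print('jaw',s,len(q),q.min(0).round(1),q.max(0).round(1))
    b=(H>10)&(H<28)&(S>50)&(V>90)&(np.abs(W[...,0]-.574)<.03)&(np.abs(W[...,1]-.237)<.09)&(W[...,2]>.112)&(W[...,2]<.13)
    if b.sum()>9: print('bar',b.sum(),cv2.minAreaRect((W[b][:,:2]*1000).astype(np.float32)),np.median(W[b][:,2]))
E
```

```text
time_s: 20.45
tool_pos: [0.5631, 0.0487, 0.0459]
tool_rot: [-180.0, -0.0, 86.4]
force: [0.3, -0.8, -0.3]
grip_width: 0.0324
grasp_force: 5.3
[0.56309307 0.04873312 0.04593342] [-1.79978887e+02 -4.44730123e-02  8.63753487e+01] [ 0.27880784 -0.79880924 -0.28290672]
top card 41 [85.7 -2.7 40.4] [117.    1.6  53.2] [101.1  -1.1  48.8]
jaw -1 17 [ 90.6 -18.5  15.4] [103.4 -13.2  24.5]
jaw 1 9 [91.9 11.2 19.3] [101.1  15.6  25.7]
bar 632 ((571.730224609375, 238.48171997070312), (150.0670928955078, 22.904632568359375), 85.51138305664062) 0.1186593681601644
bar 184 ((572.6289672851562, 256.7068786621094), (111.0570297241211, 34.28469467163086), 76.73662567138672) 0.1180964552459719
```

```bash
python3 -c "
from cell import env
print(env.sign_off())"
```

```text
the job is handed in; nothing more can be done
None
```

I laid the bar centred in both saddles and let go of it. The job is handed in with the red clip still squeezed wide in the gripper, level and about half way up the card's free edge, its jaws astride the card with the mouth about 4 mm past the edge, and by my measurements touching neither face.

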